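# Crank an instrument cassette home in the steriliser

### The job

Set the instrument cassette with the green grip flat on the steriliser's loading bed, between the rails and in front of the blue pusher. Then take the loose black sleeve of the spring-return crank and, never letting go of it while the crank is off its rest, wind the cassette into the slot (with the crank only, not by pushing it by hand) until you feel the hidden stop, press it home there with about 25 N at the pusher (never above 50 N) for about a second, wind the crank all the way back to rest and let go. The cassette stays inside; leave everything else where it stands.

Things in the scene. Friction and masses are not known exactly. Their poses are not given: they have to be found in the camera images.
- cassette: closed steel instrument cassette with a GREEN grip bar, 0.3 to 0.65 kg. Box 80 (its x) x 130 (its y) x 30 mm high; the grip bar on the middle of its lid, 14 (x) x 64 (y) mm, rises 28 mm more (top 58 mm above its underside). Origin: centre of its underside, z up. Either end may go first. It starts on the table near the spare one; which of the two is nearer the robot varies.
- steriliser: low white steriliser with loading bed, fixed. Origin at table height under the bed; the cassette travels along its +y, its own y along it. Bed top 22 mm above the table; guide rails, 14 mm high, inner faces at x = -44 and +44 mm (4 mm play each side). White body, top 150 mm high, from y = 100 to 370 mm, x = -120 to 120 mm.
- slot_mouth (a point): middle of the lower edge of the slot's mouth (y = 100 mm in the steriliser's frame, at bed height), axes as the steriliser's. Slot 88 mm wide, 76 mm high. Deep inside, out of sight, is a rigid stop, set at a different depth each time: when the cassette is home its origin lies 35 to 55 mm past this point along y, its rear end still 10 to 30 mm outside.
- load_spot (a point): point on the bed top, x = 0, y = -10 mm in the steriliser's frame: here the cassette's origin belongs when it is set down (up to 15 mm off along y does no harm)
- pusher: blue pusher plate, 76 mm wide, top 41 mm above the bed, on a carriage driven by the crank. Origin: middle of its pushing face at bed height; axes as the steriliser's. At rest its face is at y = -90 mm in the steriliser's frame; it moves along +y by 20 mm per rad of crank: 160 to 180 mm (8.0 to 9.0 rad) until the cassette meets the stop. The plate is sprung, about 12 N per mm.
- crank_axis (a point): point on the crank's upright axis, 190 mm above the table (33 mm above the sleeve's lower end), x = -125, y = -30 mm in the steriliser's frame, axes as the steriliser's; below it a grey gear post 46 x 56 mm, 134 mm high
- sleeve: black grip sleeve: an upright cylinder of diameter 24 mm, 58 mm long (157 to 215 mm above the table) that spins freely on the crank's pin, 55 mm from the crank's axis. Origin: centre of its lower end; its frame turns with it; z up. Below it lies the crank's arm, top 154 mm above the table. Gripped from above, some 33 mm above its lower end; the hand need not turn as it goes round.
- crank (a joint): crank angle, rad: 0 at rest, the sleeve then lies towards (-x, -y) of the steriliser (225 degrees); grows counter-clockwise seen from above, pushing in; limit 9.9. A return spring pulls with 0.12 (at 0) to 0.165 N m (at 9 rad), 2.2 to 3.0 N at the sleeve; friction 0.02 N m. Against the stop 1 N more along the circle adds 2.75 N at the pusher: 25 N there is about 12.5 N in all at the sleeve, 50 N about 21 N.
- spare_cassette: the other closed steel cassette, same size and shape, but with an ORANGE grip bar; not to be used. Origin: centre of its underside
- red_tray: open red plastic tray, 140 x 200 x 45 mm, with instruments in it. Origin: centre of its underside
- pad_jar: lidded glass jar with white pads, diameter 84, height 150 mm. Origin: centre of its underside
- spray_bottle: white bottle with a green band, diameter 68, height 170 mm. Origin: centre of its underside
- dark_bottle: amber glass bottle, diameter 60, height 150 mm. Origin: centre of its underside
- wipes_tub: white tub with a red cap, diameter 84, height 100 mm. Origin: centre of its underside
Things that resemble listed ones, but are neither listed nor needed, are in the scene too. Leave any purple or yellow look-alike of the cassette alone.

How it is judged:
On the way, in this order (a step that is already met when the one before it is completed fails the run):
1. the cassette with the green grip lies flat on the loading bed between the rails, in front of the pusher and wholly outside the slot, let go (angle between cassette's own z axis and vertical below 0.06 rad and angle between the y axis of cassette and the y axis of steriliser, either way round below 0.12 rad and x of cassette in the frame of steriliser between -0.007 and 0.007 m and z of cassette in the frame of steriliser between 0.018 and 0.027 m and y of cassette in the frame of steriliser between -0.03 and 0.032 m and contact force between the fingers and cassette below 0.2 N and linear speed of cassette below 0.02 m/s), for 0.2 s.
2. the pusher presses the cassette home against the stop with more than 12 N, kept up for 0.4 s (angle between cassette's own z axis and vertical below 0.06 rad and angle between the y axis of cassette and the y axis of steriliser, either way round below 0.12 rad and x of cassette in the frame of steriliser between -0.007 and 0.007 m and z of cassette in the frame of steriliser between 0.018 and 0.027 m and y of cassette in the frame of steriliser above 0.13 m and contact force between pusher and cassette above 12 N), for 0.4 s.
At the end, for the whole second after the job is handed in: The green-grip cassette lies flat inside the slot (origin more than 128 mm along the steriliser's +y, within 7 mm of its centre line, at bed height), at rest; the crank is back within 0.15 rad of its rest and still, and released (angle between cassette's own z axis and vertical below 0.06 rad and angle between the y axis of cassette and the y axis of steriliser, either way round below 0.12 rad and x of cassette in the frame of steriliser between -0.007 and 0.007 m and z of cassette in the frame of steriliser between 0.018 and 0.027 m and y of cassette in the frame of steriliser above 0.128 m and value of joint crank below 0.15 rad and velocity of joint crank between -0.1 and 0.1 rad/s and linear speed of cassette below 0.01 m/s); the robot touches nothing.
It fails at once if the pusher presses on the cassette with more than 50 N (contact force between pusher and cassette above 50 N).
It fails at once if the sleeve is not held while the crank is more than 0.35 rad (20 degrees) off its rest (value of joint crank above 0.35 rad and contact force between the fingers and sleeve below 0.1 N).
It fails at once if the hand pushes the cassette while it is in the slot (y of cassette in the frame of steriliser above 0.045 m and x of cassette in the frame of steriliser between -0.05 and 0.05 m and contact force between the fingers and cassette above 1 N).
It fails at once if one of the other things (spare cassette, tray, jar, bottles, tub) is moved by more than 20 mm (distance of any of spare_cassette, red_tray, pad_jar, spray_bottle, dark_bottle, wipes_tub from where it was at the start of the episode above 0.02 m).
It also fails if it takes over 66 s, if anything falls off the work surface, if the arm or the gripper's body presses on something with over 40 N, if the wrist force passes 120 N, or if a joint passes its speed limit or range.

### The arm

A 6-joint arm with a two-finger parallel gripper is mounted at the origin on the work surface. World frame = base frame: x ahead of the robot, y to its left, z up, the work surface at z = 0. Lengths are in m, angles in rad, forces in N, time in s.
With the tool pointing down it reaches from about 0.35 to 0.975 m from the base axis. Payload 17.4 kg.
Tool frame: the origin (TCP) lies midway between the tips of the shut fingers; the grasp point (between the pads) lies 19 mm behind it; z points along the fingers, y is the direction in which the jaws open and shut (so a half turn about z gives the same grasp; the last joint's range is limited). The gripper opens to 85 mm and grips with 20 to 120 N. Pads are 22 mm wide; open, the fingers measure 114 mm over their backs; the gripper's body (76 mm by 85 mm) begins 54 mm behind the grasp point. The pads swing forward as they close: fully open they stand 13 mm farther back than shut.
Start: joints at [-1.303, 0.116, 1.442, -0, 1.584, -0.038], TCP at [0.203, -0.644, 0.231] pointing down, gripper open.
Joint ranges: [-2.83, 2.83], [-0.83, 2.19], [0.07, 2.5], [-1.14, 4.28], [0.01, 3], [-2.97, 2.97]. Speed limits (rad/s): [1.89, 1.89, 2.22, 3.14, 3.14, 3.14].

### API

Orientations are given as a unit quaternion [x, y, z, w].
In Python, from bench import env gives the robot as it stands.
- The arm moves only by the tool send_rows, never from a script. Its argument "rows" is a list of rows, each a list of 5 numbers: the closure, from -1 (fully open) to 1 (shut), then the shift along the tool's x, y, z in mm, then the turn about the tool's z in degrees. In form: [[gripper, x, y, z, spin], ...]. A call has 1 to 8 rows; each row shifts and turns the commanded pose from where the row before left it, along the tool's axes as they then stand; what a row does not reach is not made up. A row lasts 1/8 s, in which the tool goes at most 62.5 mm and 10.7 degrees, less where a joint would pass 70% of its speed; a pose out of reach is approached as far as the arm can. A call with a gripper value outside its range is refused whole. The fingers move at their own pace and stop on an object; "newtons" is the grip in N (left out, the last holds). Time passes only in rows, so rows that do not move let the fingers close. It gives the time, the measured TCP pose, the force and the opening at its end, in the units of the state.
- env.get_obs(): the state, without advancing time (a new reading comes with each control period).
- env.camera(name): name is "side" or "top"; returns the picture (420x560x3 uint8, red, green, blue); there is no depth.
- env.calibration(name): a dict with "intrinsics" (3x3 intrinsics, pixels), "origin" and "orientation" of the camera in the world. Camera axes: x right, y down, z forward; pixel columns grow to the right and rows downward; lengths in m; the calibration is good to about 2 mm. A picture is of the moment at which its call begins. calibration takes no time and is no camera call.
- env.finish_job(): hands the job in, once; it reports no verdict.
The state is a dict: "t": time; "joint_pos": joint angles; "qvel": joint speeds; "effort": joint torques, N m; "position": TCP position; "tool_rot": TCP orientation; "ft_force": force on the tool from outside, world axes, zero at the start; "moment": the same for the moment, N m; "finger_gap": finger opening in m.
Only numpy, scipy, OpenCV 4.12 (cv2) and the standard library are available. Lean on these libraries where they do the work, as an engineer would, in place of code of your own. Each camera call takes 0.05 s, during which the arm holds its last target.

## Working session

There is one attempt and no reset: what is moved stays moved. The work goes in short steps, Python scripts to look and compute and a tool call to move; the robot and the scene stay as the last step left them, time stands still between calls to the robot, and variables do not carry over. Pictures are saved under pics/ and viewed, and the job is handed in when it is done.

Besides the shell and the picture viewer there is one more tool, called after "Emit:" by a JSON object that holds its "method" and its "body". send_rows: Moves the arm, as the interface text tells. Its arguments: {"type":"object","properties":{"rows":{"type":"array"},"newtons":{"type":"number"}},"required":["rows"]}

```bash
ls; mkdir -p pics
python3 - <<'E'
from bench import env
import cv2
for n in("top","side"):
    im=env.camera(n); cv2.imwrite(f"pics/{n}0.png",im[:,:,::-1]); print(n,env.calibration(n))
print(env.get_obs())
E
```

```text
pics
top {'intrinsics': array([[490.99851367,   0.        , 276.54356924],
       [  0.        , 490.99851367, 210.2501371 ],
       [  0.        ,   0.        ,   1.        ]]), 'origin': array([ 0.17007741, -0.05574563,  1.50853055]), 'orientation': array([ 0.71154337, -0.69536079,  0.07077624, -0.07190369])}
side {'intrinsics': array([[518.97887192,   0.        , 285.09092254],
       [  0.        , 518.97887192, 207.75375608],
       [  0.        ,   0.        ,   1.        ]]), 'origin': array([0.42543035, 1.03191555, 1.17722828]), 'orientation': array([-0.0095633 ,  0.91875181, -0.39461436,  0.00911947])}
{'t': 0.1, 'joint_pos': array([-1.30282235e+00,  1.16432040e-01,  1.44218330e+00,  1.65897911e-05,
        1.58404532e+00, -3.78146775e-02]), 'qvel': array([ 8.17367527e-04, -1.05855883e-03, -9.77265523e-05,  3.33491025e-04,
       -9.10235585e-04,  6.93202746e-04]), 'effort': array([ 6.42701591e-03, -7.33659840e+01, -6.33784819e+01,  1.62319020e-04,
        5.28148652e-03, -9.41331386e-07]), 'position': array([ 0.20314485, -0.64351831,  0.23064946]), 'tool_rot': array([ 9.88334257e-01,  1.52299414e-01, -5.30778459e-05, -5.31422274e-04]), 'ft_force': array([-0.07027358,  0.33292593,  0.60557943]), 'moment': array([-0.0189122 , -0.00803813,  0.03440562]), 'finger_gap': 0.08499379046587684}
```

View pics/top0.png

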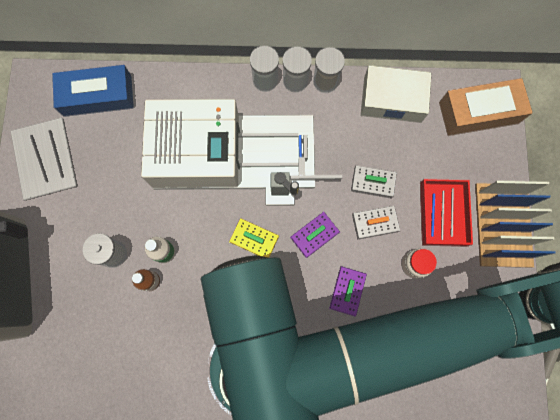

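View pics/side0.png

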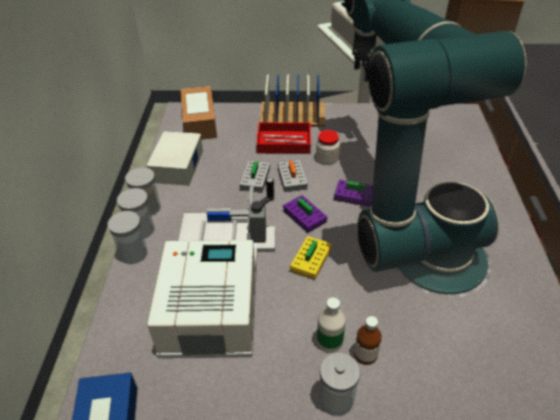

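Run:
```python
import cv2
a=cv2.imread("pics/top0.png")[90:260,130:410]; cv2.imwrite("pics/z1.png",cv2.resize(a,None,fx=2.8,fy=2.8,interpolation=cv2.INTER_CUBIC))
a=cv2.imread("pics/side0.png")[150:350,140:340]; cv2.imwrite("pics/z2.png",cv2.resize(a,None,fx=3,fy=3,interpolation=cv2.INTER_CUBIC))
```

```text
(no output)
```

View pics/z1.png

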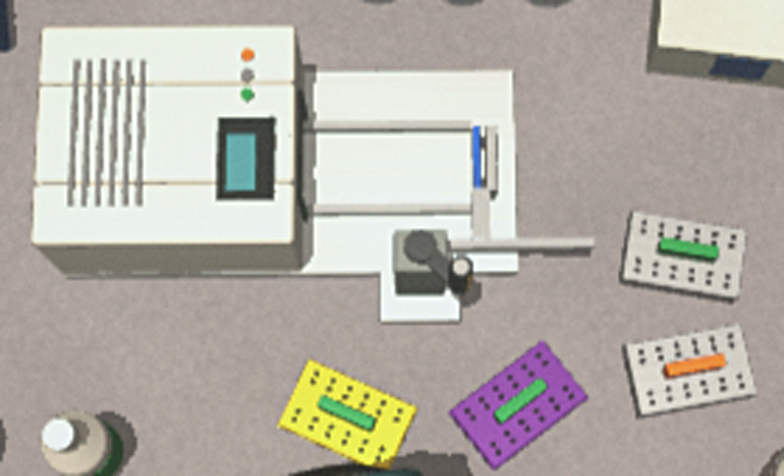

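View pics/z2.png

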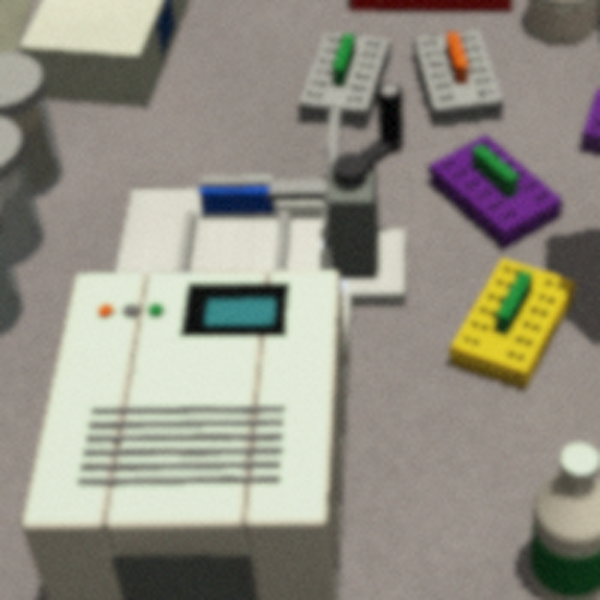

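```bash
cat > h.py <<'E'
import numpy as np, cv2
from scipy.spatial.transform import Rotation as R
from bench import env
def ray(n,uv):
    c=env.calibration(n); K=c["intrinsics"]; 
    d=R.from_quat(c["orientation"]).apply(np.linalg.inv(K)@np.array([uv[0],uv[1],1.])); return np.array(c["origin"]),d
def pl(n,uv,z):
    o,d=ray(n,uv); return o+d*(z-o[2])/d[2]
def proj(n,p):
    c=env.calibration(n); q=R.from_quat(c["orientation"]).inv().apply(np.array(p)-c["origin"]); q=c["intrinsics"]@q; return q[:2]/q[2]
def blobs(im,lo,hi,amin=15):
    h=cv2.cvtColor(im,cv2.COLOR_RGB2HSV); m=cv2.inRange(h,np.array(lo),np.array(hi))
    n,l,s,c=cv2.connectedComponentsWithStats(m); return m,[(l==i,s[i],c[i]) for i in range(1,n) if s[i][4]>=amin]
E
python3 - <<'E'
from h import *
for n in("top","side"):
    im=cv2.imread(f"pics/{n}0.png")[:,:,::-1].copy()
    for nm,lo,hi in(("green",(50,120,60),(75,255,255)),("orange",(8,180,150),(18,255,255)),("blue",(105,150,80),(125,255,255))):
        for msk,s,c in blobs(im,lo,hi)[1]:
            z={"green":.058,"orange":.058,"blue":.05}[nm]
            r=cv2.minAreaRect(np.argwhere(msk)[:,::-1].astype(np.float32))
            print(n,nm,s,c.round(1),pl(n,c,z).round(4),np.round(r[1],1),round(r[2],1))
# steriliser corners from zoom
Z=lambda u,v:(130+(u+.5)/2.8-.5,90+(v+.5)/2.8-.5)
for nm,u,v,z in[("topBL",42,28,.15),("topFL",296,27,.15),("topFR",294,243,.15),("topBR",33,243,.15),("bed corner +x",514,70,.022),("bed -x",517,271,.022),
  ("railU front",470,122,.036),("railU in",310,122,.036),("railL",470,209,.036),("railL in",310,209,.036),("axis",422,247,.16),("sleeve top",460,266,.215)]:
    print(nm,np.round(Z(u,v),1),pl("top",Z(u,v),z).round(4))
E
```

```text
top green [366 175  20   7  78] [375.6 178.3] [ 0.5741 -0.3503  0.058 ] [19.6  3.9] 10.0
top green [307 226  18  15  84] [315.3 232.7] [ 0.4016 -0.1674  0.058 ] [ 4.  20.6] 52.4
top green [244 231  20  12  88] [253.3 236.8] [0.3849 0.0176 0.058 ] [20.6  4.1] 23.6
top green [345 280   9  21  95] [349.2 290.3] [ 0.2336 -0.2675  0.058 ] [ 4.4 21.1] 14.0
top orange [368 217  20   7  73] [377.9 220.1] [ 0.4442 -0.3551  0.058 ] [ 3.7 19.6] 79.7
top blue [  53   65   73   43 1631] [87.7 85.4] [0.8625 0.5632 0.05  ] [33.9 73.8] 83.3
top blue [299 135   3  21  35] [299.7 144.3] [ 0.6803 -0.1174  0.05  ] [20.   1.6] 87.0
top blue [432 194   3  42  71] [432.8 213.9] [ 0.4686 -0.5234  0.05  ] [ 1.7 41. ] 2.2
top blue [513 195  37   3  45] [531.2 196. ] [ 0.5312 -0.8258  0.05  ] [36.   1.4] 1.8
top blue [500 223  15   1  15] [507. 223.] [ 0.4457 -0.746   0.05  ] [14.  0.] 180.0
top blue [516 223  15   2  19] [522.8 223.5] [ 0.4452 -0.7935  0.05  ] [14.  1.] -0.0
top blue [532 223  20   2  24] [540.2 223.8] [ 0.4455 -0.8459  0.05  ] [19.  1.] 0.0
top blue [513 251  41   3  54] [531.6 251.8] [ 0.36
[... 517 characters left out ...]
18.6 213.8] [ 0.6723 -0.1246  0.05  ] [ 3. 20.] 90.0
side blue [  73  374   58   46 1796] [103.9 395.1] [0.8654 0.4752 0.05  ] [45. 57.] 90.0
topBL [144.7  99.7] [0.7735 0.3476 0.15  ]
topFL [235.4  99.3] [0.7808 0.0792 0.15  ]
topFR [234.7 176.5] [0.5444 0.0718 0.15  ]
topBR [141.5 176.5] [0.5383 0.3387 0.15  ]
bed corner +x [313.2 114.7] [ 0.7913 -0.1608  0.022 ]
bed -x [314.3 186.5] [ 0.5531 -0.166   0.022 ]
railU front [297.5 133.2] [ 0.7219 -0.1106  0.036 ]
railU in [240.4 133.2] [0.7177 0.0701 0.036 ]
railL [297.5 164.3] [ 0.6196 -0.112   0.036 ]
railL in [240.4 164.3] [0.6155 0.0663 0.036 ]
axis [280.4 177.9] [ 0.5405 -0.0592  0.16  ]
sleeve top [294.  184.7] [ 0.5071 -0.0963  0.215 ]
```

Run:
```python
from h import *
im=cv2.imread("pics/top0.png").astype(float)
for a,b in((245,262),(262,280),(280,293)):
    g=im[105:195,a:b].mean((1,2))
    print(a,b); print({105+i:int(x) for i,x in enumerate(g) if (105+i) in range(110,196)})
o=np.array([.6651,-.0256,0]);t=.025
def W(x,y,z): return np.array([o[0]+x*np.cos(t)-y*np.sin(t),o[1]+x*np.sin(t)+y*np.cos(t),z])
for y in (.05,-.05):
  for x,z in((.044,.036),(.044,.022),(-.044,.036),(-.044,.022),(.05,.036),(-.05,.036)):print(y,x,z,proj("top",W(x,y,z)).round(2))
print("pusher corners",[proj("top",W(s*.038,-.09,.063)).round(1) for s in(-1,1)],[proj("side",W(s*.038,-.09,z)).round(1) for s in(-1,1) for z in(.063,.022)])
s=cv2.imread("pics/side0.png");z=s[190:250,170:290];cv2.imwrite("pics/z3.png",cv2.resize(z,None,fx=6,fy=6,interpolation=cv2.INTER_CUBIC))
s=cv2.imread("pics/top0.png");z=s[120:200,230:350];cv2.imwrite("pics/z4.png",cv2.resize(z,None,fx=6,fy=6,interpolation=cv2.INTER_CUBIC))
```

```text
245 262
{110: 164, 111: 162, 112: 162, 113: 161, 114: 160, 115: 191, 116: 240, 117: 235, 118: 232, 119: 233, 120: 234, 121: 235, 122: 235, 123: 236, 124: 235, 125: 235, 126: 235, 127: 235, 128: 235, 129: 236, 130: 235, 131: 234, 132: 232, 133: 211, 134: 202, 135: 182, 136: 114, 137: 172, 138: 244, 139: 239, 140: 235, 141: 235, 142: 234, 143: 235, 144: 235, 145: 236, 146: 236, 147: 236, 148: 236, 149: 237, 150: 236, 151: 235, 152: 237, 153: 237, 154: 238, 155: 237, 156: 237, 157: 237, 158: 237, 159: 238, 160: 238, 161: 239, 162: 234, 163: 207, 164: 206, 165: 182, 166: 124, 167: 210, 168: 242, 169: 239, 170: 237, 171: 237, 172: 237, 173: 237, 174: 238, 175: 238, 176: 237, 177: 237, 178: 237, 179: 237, 180: 237, 181: 237, 182: 237, 183: 237, 184: 237, 185: 239, 186: 238, 187: 189, 188: 114, 189: 146, 190: 167, 191: 168, 192: 164, 193: 163, 194: 164}
262 280
{110: 162, 111: 162, 112: 161, 113: 158, 114: 158, 115: 192, 116: 240, 117: 235, 118: 233, 119: 234, 120: 235, 121: 234, 122: 235, 123: 236, 124: 235, 125: 235, 126: 235, 127: 235, 128: 235, 129: 236, 130: 236, 131: 235, 132: 232, 13
[... 1327 characters left out ...]
180: 119, 181: 118, 182: 101, 183: 94, 184: 106, 185: 119, 186: 113, 187: 86, 188: 75, 189: 74, 190: 72, 191: 72, 192: 75, 193: 85, 194: 108}
0.05 0.044 0.036 [254.4  136.52]
0.05 0.044 0.022 [254.59 138.04]
0.05 -0.044 0.036 [254.2  163.27]
0.05 -0.044 0.022 [254.4  164.58]
0.05 0.05 0.036 [254.41 134.71]
0.05 -0.05 0.036 [254.19 165.12]
-0.05 0.044 0.036 [286.06 136.46]
-0.05 0.044 0.022 [285.97 137.99]
-0.05 -0.044 0.036 [286.23 163.22]
-0.05 -0.044 0.022 [286.14 164.53]
-0.05 0.05 0.036 [286.05 134.66]
-0.05 -0.05 0.036 [286.24 165.06]
pusher corners [array([299.4, 158.7]), array([299.1, 135.2])] [array([231.7, 212.8]), array([232.7, 222.1]), array([207.1, 212.9]), array([208.6, 222.3])]
```

View pics/z3.png

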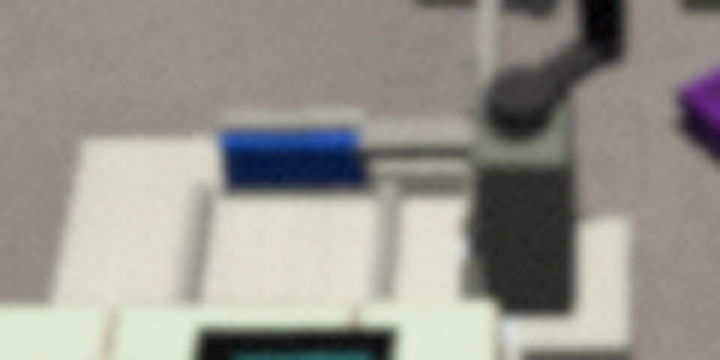

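View pics/z4.png

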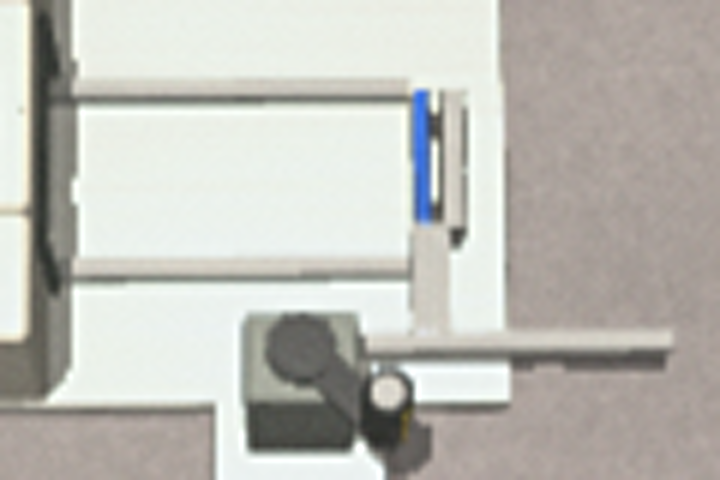

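Run:
```python
from h import *
im=cv2.imread("pics/top0.png").astype(float)
def edges(g,th=12):
    d=np.gradient(g); return [(round(i+ (0 if d[i-1]==d[i+1] else .5*(abs(d[i-1])-abs(d[i+1]))/(abs(d[i-1])-2*abs(d[i])+abs(d[i+1]))),2),int(d[i])) for i in range(1,len(d)-1) if abs(d[i])>th and abs(d[i])>=abs(d[i-1]) and abs(d[i])>abs(d[i+1])]
for a in (148,165,190,200,225,):
    g=im[:,a:a+8].mean((1,2)); print("col",a+3.5,[e for e in edges(g) if 85<e[0]<200])
for r in (104,125,150,165): 
    g=im[r:r+6].mean((0,2)); print("row",r+2.5,[e for e in edges(g) if 130<e[0]<340])
g=im[:,243:275].mean((1,2)); print([e for e in edges(g) if 105<e[0]<192])
o=np.array([.6675,-.0256,0]);t=.025
def W(x,y,z): return np.array([o[0]+x*np.cos(t)-y*np.sin(t),o[1]+x*np.sin(t)+y*np.cos(t),z])
print([proj("top",W(x,y,.15)).round(1) for x,y in((.12,.37),(.12,.1),(-.12,.1),(-.12,.37))])
print([proj("side",W(x,y,.15)).round(1) for x,y in((.12,.37),(.12,.1),(-.12,.1),(-.12,.37))])
print("bed x=0",proj("top",W(0,0,.022)),proj("top",W(0.12,0,.022)),proj("top",W(-.12,0,.022)))
print("axis",proj("top",W(-.125,-.03,.16)),proj("side",W(-.125,-.03,.16)))
s=.055/2**.5
for z in(.157,.215):print("sleeve",z,proj("top",W(-.125-s,-.03-s,z)),proj("side",W(-.125-s,-.03-s,z)))
```

```text
col 151.5 [(np.float64(99.28), 36), (np.float64(118.97), -27), (np.float64(120.9), 27), (np.float64(153.93), -27), (np.float64(155.99), 26), (np.float64(176.81), -57)]
col 168.5 [(np.float64(99.19), 36), (np.float64(110.79), -25), (np.float64(153.89), -16), (np.float64(156.12), 16), (np.float64(163.12), 20), (np.float64(176.62), -56), (np.float64(189.3), 22)]
col 193.5 [(np.float64(99.12), 35), (np.float64(119.05), -14), (np.float64(120.73), 17), (np.float64(153.94), -23), (np.float64(155.97), 24), (np.float64(176.46), -55), (np.float64(189.05), 28)]
col 203.5 [(np.float64(99.02), 36), (np.float64(118.41), -13), (np.float64(120.6), 15), (np.float64(153.95), -22), (np.float64(155.94), 23), (np.float64(176.39), -58), (np.float64(186.02), 12), (np.float64(189.12), 27)]
col 228.5 [(np.float64(98.96), 37), (np.float64(117.91), -14), (np.float64(120.11), 15), (np.float64(131.39), -35), (np.float64(155.81), 14), (np.float64(160.98), 31), (np.float64(176.24), -61), (np.float64(185.97), 22), (np.float64(189.06), 25)]
row 106.5 [(np.float64(133.27), 18), (np.float64(134.92), 21), (np.float64(1
[... 1539 characters left out ...]
.08), 40), (np.float64(133.12), -15), (np.float64(134.93), -44), (np.float64(137.15), 65), (np.float64(162.35), -15), (np.float64(165.03), -38), (np.float64(166.98), 56), (np.float64(186.91), -47), (np.float64(188.79), 18)]
[array([144.9,  98.2]), array([236.1,  98. ]), array([234.8, 176.3]), array([140.6, 176.4])]
[array([145.4, 323.4]), array([164.8, 238.8]), array([253.2, 238.2]), array([248.1, 322.8])]
bed x=0 [270.29433672 150.48740909] [270.31243157 114.87398124] [270.27567283 187.22076648]
axis [280.25474133 176.93322928] [256.79782519 202.81604093]
sleeve 0.157 [294.02153643 190.45124243] [270.6070048  194.44527808]
sleeve 0.215 [294.78121691 185.32354379] [270.03046135 179.37450452]
```

Run:
```python
from h import *
s=cv2.imread("pics/top0.png");z=s[155:240,340:410];cv2.imwrite("pics/z5.png",cv2.resize(z,None,fx=7,fy=7,interpolation=cv2.INTER_CUBIC))
im=s[:,:,::-1].copy()
m,b=blobs(im,(50,120,60),(75,255,255))
b=min(b,key=lambda q:abs(q[2][0]-375))
p=np.argwhere(b[0])[:,::-1]; w=np.array([pl("top",q,.058)[:2] for q in p]); print(w.mean(0),cv2.minAreaRect((w*1000).astype(np.float32)))
```

```text
[ 0.57407292 -0.3502993 ] ((573.941162109375, -350.16876220703125), (59.35432815551758, 12.35142993927002), 80.89583587646484)
```

View pics/z5.png

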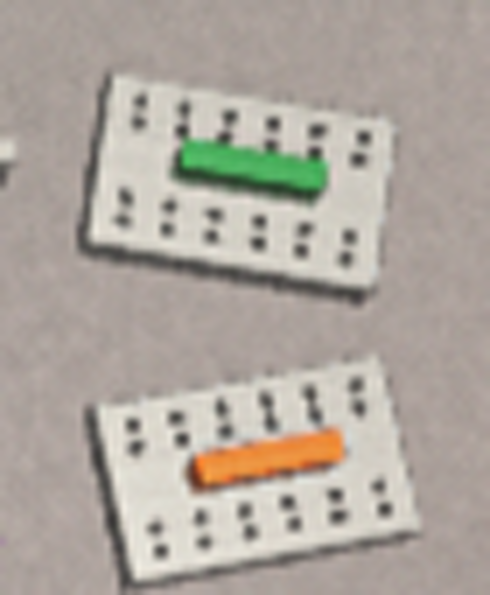

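Run:
```python
from h import *
c=[(112,77),(392,121),(374,287),(90,240)]
P=np.array([pl("top",(340+u/7-.43,155+v/7-.43),.03) for u,v in c]);print(P.round(4),P.mean(0),[np.linalg.norm(P[i]-P[i-1]).round(4) for i in range(4)])
d=P[0]+P[3]-P[1]-P[2];print(np.degrees(np.arctan2(-d[0],d[1])))
ob=env.get_obs();r=R.from_quat(ob["tool_rot"]).as_matrix();print(r.round(3))
```

```text
[[ 0.6216 -0.2941  0.03  ]
 [ 0.604  -0.4189  0.03  ]
 [ 0.5277 -0.4089  0.03  ]
 [ 0.5462 -0.2836  0.03  ]] [ 0.57485565 -0.35138031  0.03      ] [np.float64(0.0761), np.float64(0.126), np.float64(0.077), np.float64(0.1267)]
-8.202238541446306
[[ 0.954  0.301 -0.   ]
 [ 0.301 -0.954  0.001]
 [ 0.    -0.001 -1.   ]]
```

Emit:
{"method": "send_rows", "body": {"rows": [[-1,0,0,0,-10.65],[-1,0,0,0,-10.65],[-1,0,0,0,-10.65],[-1,0,0,0,-10.65],[-1,0,0,0,-10.65],[-1,0,0,0,-10.65]], "newtons": 50}}

```text
t: 0.85
position: [0.2032, -0.6436, 0.2308]
tool_rot: [0.756, 0.655, 0.0, -0.0]
ft_force: [0.5, 0.2, 0.7]
finger_gap: 0.0855
```

```bash
cat >> h.py <<'E'
def to(p):
    ob=env.get_obs(); r=R.from_quat(ob["tool_rot"]).as_matrix()
    print("t",ob["t"],"pos",ob["position"].round(4),"tooly ang",np.degrees(np.arctan2(r[1,1],r[0,1])).round(2),"gap",round(ob["finger_gap"],4),"F",ob["ft_force"].round(1),"shift mm",(r.T@(np.array(p)-ob["position"])*1000).round(1))
E
python3 -c "
from h import *
to([.5745,-.3505,.12])"
```

```text
t 0.85 pos [ 0.2032 -0.6436  0.2308] tooly ang -8.23 gap 0.0855 F [0.5 0.2 0.7] shift mm [343.2 325.6 111. ]
```

Emit:
{"method": "send_rows", "body": {"rows": [[-1,40,38,0,0],[-1,40,38,0,0],[-1,40,38,0,0],[-1,40,38,0,0],[-1,40,38,0,0],[-1,40,38,0,0],[-1,40,38,0,0],[-1,40,38,0,0]]}}

```text
t: 1.85
position: [0.5527, -0.3712, 0.231]
tool_rot: [0.758, 0.652, -0.0, -0.0]
ft_force: [0.2, -0.5, -0.2]
finger_gap: 0.0853
```

```bash
python3 -c "
from h import *
to([.5745,-.3505,.12])"
```

```text
t 1.85 pos [ 0.5527 -0.3712  0.231 ] tooly ang -8.58 gap 0.0853 F [ 0.2 -0.5 -0.2] shift mm [ 23.7  18.5 111. ]
```

Emit:
{"method": "send_rows", "body": {"rows": [[-1,12,9,40,0],[-1,11.5,9.5,40,0],[-1,0,0,30,0],[-1,0,0,0,0]]}}

```text
t: 2.35
position: [0.5724, -0.3513, 0.1186]
tool_rot: [0.758, 0.652, -0.001, -0.002]
ft_force: [0.3, -0.1, 0.1]
finger_gap: 0.0851
```

```bash
python3 -c "
from h import *
to([.5745,-.3505,.036])
for n in('top','side'):
    im=env.camera(n);u,v=map(int,proj(n,[.5745,-.3505,.06])); z=im[v-50:v+50,u-65:u+65,::-1]; cv2.imwrite('pics/a_%s.png'%n,cv2.resize(z,None,fx=5,fy=5,interpolation=cv2.INTER_CUBIC))
"
```

```text
t 2.35 pos [ 0.5724 -0.3513  0.1186] tooly ang -8.56 gap 0.0851 F [ 0.3 -0.1  0.1] shift mm [ 1.   2.3 82.6]
```

View pics/a_top.png

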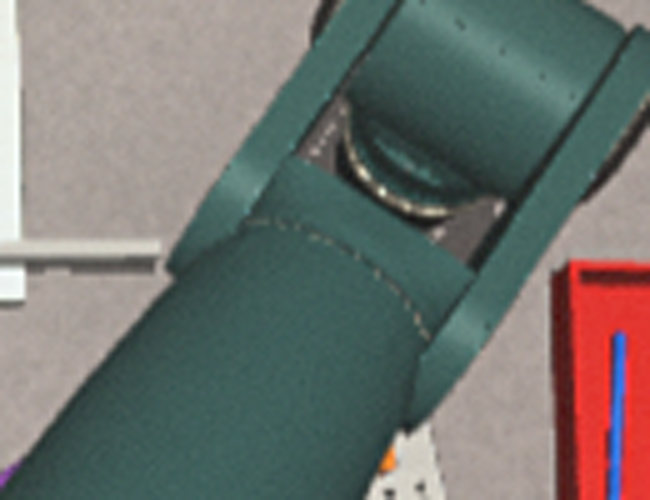

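View pics/a_side.png

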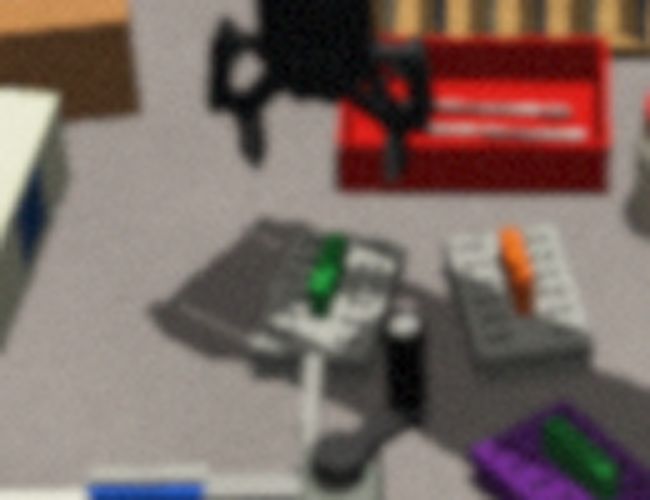

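Emit:
{"method": "send_rows", "body": {"rows": [[-1,1,2,30,0],[-1,0,0,30,0],[-1,0,0,22.5,0],[-1,0,0,0,0]]}}

```text
t: 2.95
position: [0.5751, -0.3514, 0.0381]
tool_rot: [0.758, 0.652, -0.0, -0.001]
ft_force: [0.5, -0.5, 0.6]
finger_gap: 0.0854
```

```bash
python3 -c "
from h import *
to([.5745,-.3505,.036])
for n in('side',):
    im=env.camera(n);u,v=map(int,proj(n,[.5745,-.3505,.06])); z=im[v-50:v+50,u-65:u+65,::-1]; cv2.imwrite('pics/b_%s.png'%n,cv2.resize(z,None,fx=5,fy=5,interpolation=cv2.INTER_CUBIC))
"
```

```text
t 2.95 pos [ 0.5751 -0.3514  0.0381] tooly ang -8.59 gap 0.0854 F [ 0.5 -0.5  0.6] shift mm [ 0.8 -0.7  2.1]
```

View pics/b_side.png

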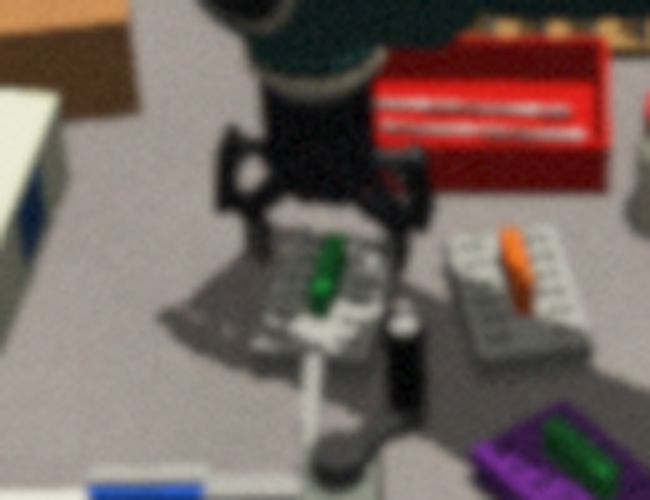

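Emit:
{"method": "send_rows", "body": {"rows": [[1,0,0,1.5,0],[1,0,0,0,0],[1,0,0,0,0],[1,0,0,0,0],[1,0,0,0,0],[1,0,0,0,0]], "newtons": 60}}

```text
t: 3.75
position: [0.5755, -0.3515, 0.0377]
tool_rot: [0.758, 0.652, 0.0, 0.0]
ft_force: [-1.9, 1.2, 5.9]
finger_gap: 0.0127
```

Emit:
{"method": "send_rows", "body": {"rows": [[1,0,0,-15,0],[1,0,0,-35,0],[1,0,0,-40,0],[1,0,0,-40,0],[1,0,0,0,-5],[1,0,0,0,-5.25],[1,0,0,0,0]]}}

```text
t: 4.62
position: [0.5754, -0.3513, 0.1675]
tool_rot: [0.697, 0.717, 0.0, -0.0]
ft_force: [0.1, -0.4, -5.1]
finger_gap: 0.0123
```

```bash
python3 -c "
from h import *
to([.6677,-.035,.17])
for n in('side',):
    im=env.camera(n); cv2.imwrite('pics/c_%s.png'%n,im[60:300,120:420,::-1].repeat(2,0).repeat(2,1))
"
```

```text
t 4.625 pos [ 0.5754 -0.3513  0.1675] tooly ang 1.65 gap 0.0123 F [ 0.1 -0.4 -5.1] shift mm [313.5 101.4  -2.4]
```

View pics/c_side.png

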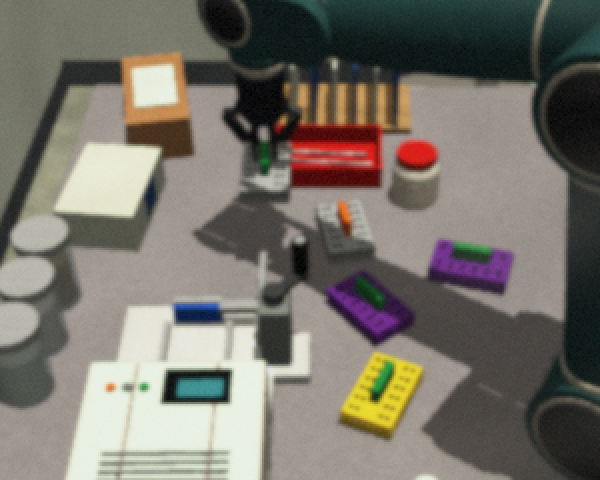

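Emit:
{"method": "send_rows", "body": {"rows": [[1,30,10,0,0],[1,45,14.5,0,0],[1,50,16,0,0],[1,50,16,0,0],[1,50,16,0,0],[1,50,16,0,0],[1,38.5,13,0,0],[1,0,0,0,0]]}}

```text
t: 5.68
position: [0.6682, -0.0325, 0.1672]
tool_rot: [0.696, 0.718, 0.0, -0.0]
ft_force: [-0.8, -0.3, -5.7]
finger_gap: 0.0129
```

```bash
python3 -c "
from h import *
to([.6677,-.035,.09])
"
```

```text
t 5.675 pos [ 0.6682 -0.0325  0.1672] tooly ang 1.72 gap 0.0129 F [-0.8 -0.3 -5.7] shift mm [-2.6 -0.5 77.2]
```

Emit:
{"method": "send_rows", "body": {"rows": [[1,-2.5,0,30,0],[1,0,0,35,0],[1,0,0,18,0],[1,0,0,0,0],[1,0,0,0,0]]}}

```text
t: 6.3
position: [0.6685, -0.0379, 0.0859]
tool_rot: [0.697, 0.717, 0.001, 0.001]
ft_force: [0.4, 0.1, -4.8]
finger_gap: 0.0123
```

```bash
python3 -c "
from h import *
to([.6677,-.035,.06])
for n,f in(('side',6),('top',5)):
    im=env.camera(n);cv2.imwrite('pics/d_%s_full.png'%n,im[:,:,::-1]);u,v=map(int,proj(n,[.66,-.035,.05])); z=im[v-45:v+45,u-60:u+60,::-1]; cv2.imwrite('pics/d_%s.png'%n,cv2.resize(z,None,fx=f,fy=f,interpolation=cv2.INTER_CUBIC));print(n,u-60,v-45)
"
```

```text
t 6.3 pos [ 0.6685 -0.0379  0.0859] tooly ang 1.64 gap 0.0123 F [ 0.4  0.1 -4.8] shift mm [ 2.9 -0.8 25.9]
side 159 189
top 213 104
```

View pics/d_side.png

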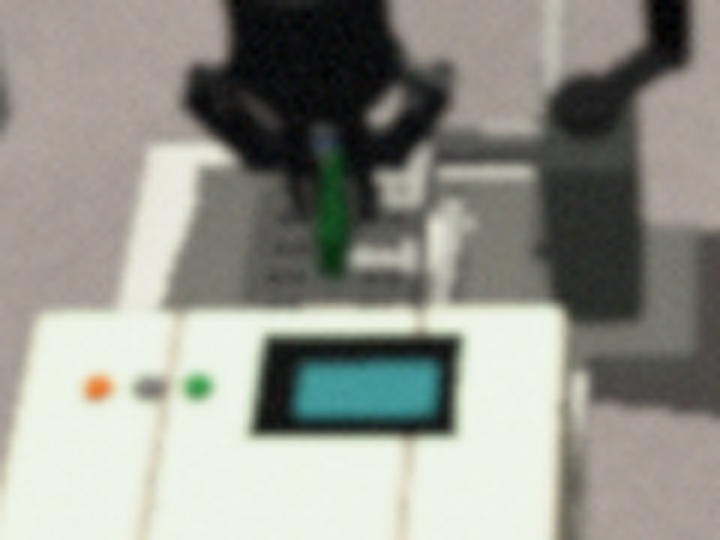

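View pics/d_top.png

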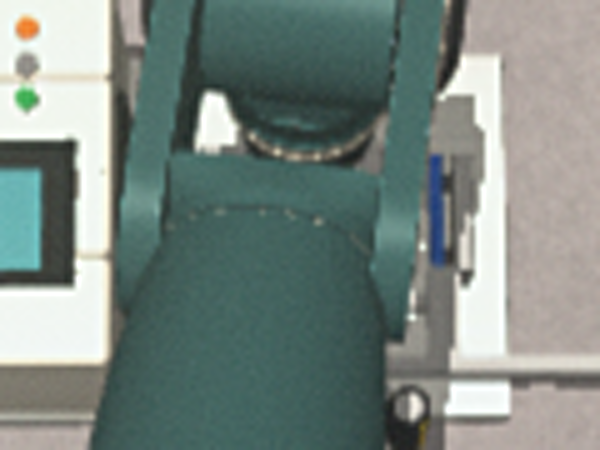

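Run:
```python
from h import *
im=cv2.imread('pics/d_side_full.png')[:,:,::-1].copy()
m,b=blobs(im,(45,90,25),(80,255,255),10)
for msk,s,c in b:
    if 200<c[0]<230 and 205<c[1]<245:
        p=np.argwhere(msk)
        for v in np.unique(p[:,0]): 
            q=p[p[:,0]==v][:,1]; print(v,q.min(),q.max())
t=np.radians(1.65)
def Wt(x,y,z,c): return np.array([c[0]+x*np.cos(t)-y*np.sin(t),c[1]+x*np.sin(t)+y*np.cos(t),z])
c=(.6685,-.037);u=.0859-.0377
for x in(-.007,.007): print([proj('side',Wt(x,y,z+u,c)).round(1) for y,z in((.032,.03),(.032,.058),(-.03,.058))])
for o in (.6674,.665): print(o,[proj('side',Wt(x,-.02,.036,(o,-.025))).round(1) for x in(-.044,.044)],[proj('side',Wt(x,-.09,.063,(o,-.025))).round(1) for x in(-.038,.038)])
```

```text
214 214 216
215 213 216
216 212 216
217 212 216
218 212 216
219 212 215
220 212 215
221 212 215
222 212 216
223 212 216
224 212 216
225 212 216
226 212 216
227 212 216
228 212 216
229 212 216
230 212 215
231 212 215
232 213 215
233 213 215
234 214 214
[array([216.8, 235.4]), array([215.8, 228.7]), array([217.8, 213.7])]
[array([212. , 235.5]), array([211. , 228.8]), array([213. , 213.8])]
0.6674 [array([231.8, 235.3]), array([202.8, 235.6])] [array([230.8, 212.8]), array([206.2, 213.1])]
0.665 [array([232.6, 235.3]), array([203.6, 235.6])] [array([231.6, 212.9]), array([207. , 213.1])]
```

Emit:
{"method": "send_rows", "body": {"rows": [[1,0,-0.4,8,0],[1,0,0,8,0],[1,0,0,6,0],[1,0,0,2,0],[1,0,0,0,0]]}}

```text
t: 7.02
position: [0.6675, -0.0376, 0.0603]
tool_rot: [0.697, 0.717, 0.0, 0.0]
ft_force: [0.4, -0.2, -4.7]
finger_gap: 0.0126
```

```bash
python3 -c "
from h import *
to([.6681,-.035,.06])
"
```

```text
t 7.025 pos [ 0.6675 -0.0376  0.0603] tooly ang 1.67 gap 0.0126 F [ 0.4 -0.2 -4.7] shift mm [2.6 0.6 0.3]
```

Emit:
{"method": "send_rows", "body": {"rows": [[1,0,0.3,1,0],[1,0,0,0.5,0],[1,0,0,0,0]]}}

```text
t: 7.4
position: [0.6679, -0.0376, 0.0598]
tool_rot: [0.697, 0.717, 0.0, 0.0]
ft_force: [-5.7, 0.7, 4.4]
finger_gap: 0.0125
```

Emit:
{"method": "send_rows", "body": {"rows": [[0.4,0,0,0,0],[0,0,0,0,0],[0,0,0,0,0],[0,0,0,-20,0],[0,0,0,-40,0],[0,0,0,-40,0],[0,0,0,-50,0],[0,0,0,-50,0]]}}

```text
t: 8.4
position: [0.6675, -0.0376, 0.2622]
tool_rot: [0.697, 0.717, 0.0, 0.001]
ft_force: [0.1, 0.2, 0.9]
finger_gap: 0.0425
```

```bash
python3 -c "
from h import *
to([.5035,-.0985,.171])
for n,f in(('side',6),):
    im=env.camera(n);cv2.imwrite('pics/e_%s_full.png'%n,im[:,:,::-1]);u,v=map(int,proj(n,[.66,-.035,.05])); z=im[v-45:v+45,u-60:u+60,::-1]; cv2.imwrite('pics/e_%s.png'%n,cv2.resize(z,None,fx=f,fy=f,interpolation=cv2.INTER_CUBIC));print(n,u-60,v-45)
"
```

```text
t 8.4 pos [ 0.6675 -0.0376  0.2622] tooly ang 1.67 gap 0.0425 F [0.1 0.2 0.9] shift mm [ -56.1 -165.8   90.9]
side 159 189
```

View pics/e_side.png

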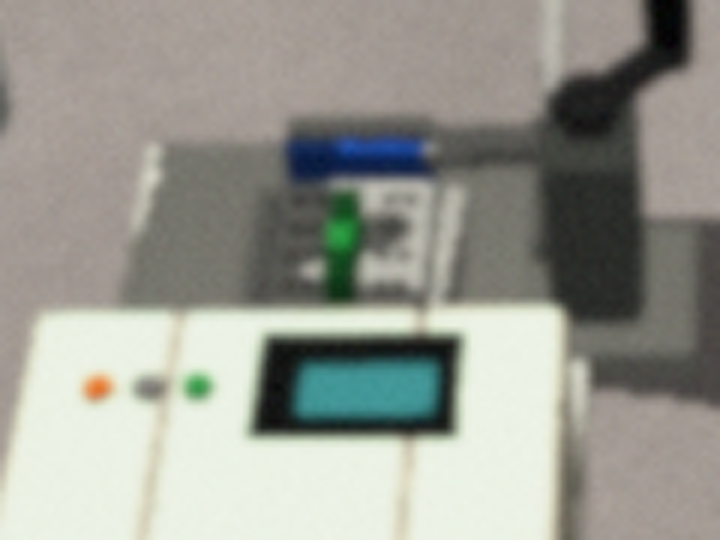

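Emit:
{"method": "send_rows", "body": {"rows": [[-0.4,-14,-41.5,0,0],[-0.4,-14,-41.5,0,0],[-0.4,-14,-41.5,0,0],[-0.4,-14,-41.5,0,0],[-0.4,0,0,0,0]]}}

```text
t: 9.07
position: [0.5018, -0.0991, 0.2609]
tool_rot: [0.697, 0.717, 0.001, 0.001]
ft_force: [-0.1, 0.2, -0.2]
finger_gap: 0.0598
```

```bash
python3 -c "
from h import *
to([.5035,-.0985,.171])
for n,f in(('side',5),('top',5)):
    im=env.camera(n);cv2.imwrite('pics/f_%s_full.png'%n,im[:,:,::-1]);u,v=map(int,proj(n,[.6,-.06,.1])); z=im[v-55:v+55,u-70:u+70,::-1]; cv2.imwrite('pics/f_%s.png'%n,cv2.resize(z,None,fx=f,fy=f,interpolation=cv2.INTER_CUBIC));print(n,u-70,v-55)
print([proj('side',[.668,-.037+d,.08]).round(1) for d in(.032,-.032)])
print([proj('top',[.668,-.037+d,.08]).round(1) for d in(.032,-.032)])
"
```

```text
t 9.075 pos [ 0.5018 -0.0991  0.2609] tooly ang 1.58 gap 0.0598 F [-0.1  0.2 -0.2] shift mm [ 0.7  1.4 89.9]
side 168 162
top 210 108
[array([214.2, 235. ]), array([216.8, 219.5])]
[array([263.3, 144.1]), array([284.3, 144.6])]
```

View pics/f_side.png

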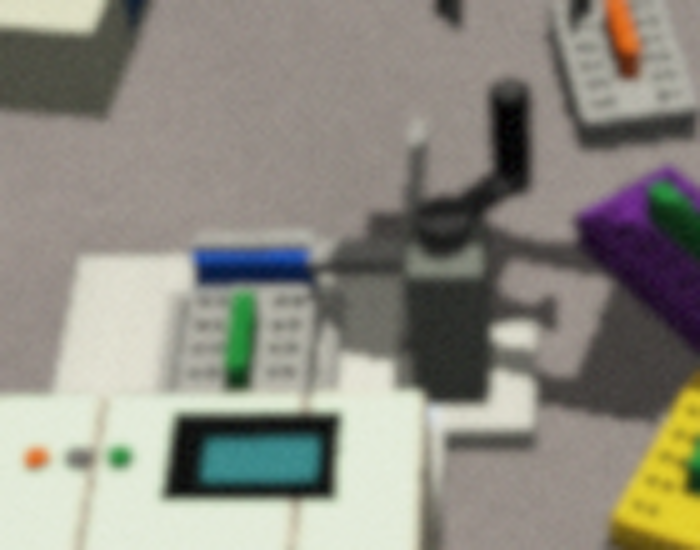

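View pics/f_top.png

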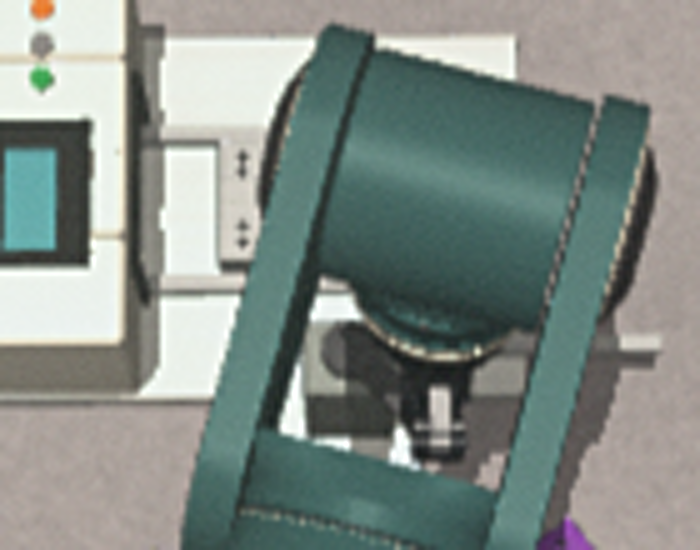

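Emit:
{"method": "send_rows", "body": {"rows": [[-0.4,0.7,1.4,25,0],[-0.4,0,0,30,0],[-0.4,0,0,25,0],[-0.4,0,0,10,0],[-0.4,0,0,0,0]]}}

```text
t: 9.8
position: [0.5052, -0.0975, 0.1688]
tool_rot: [0.697, 0.717, -0.0, -0.0]
ft_force: [-0.1, 0.2, 0.5]
finger_gap: 0.0598
```

```bash
python3 -c "
from h import *
to([.5035,-.0985,.171])
for n,f in(('side',5),):
    im=env.camera(n);u,v=map(int,proj(n,[.5,-.1,.2])); z=im[v-50:v+50,u-60:u+60,::-1]; cv2.imwrite('pics/g_%s.png'%n,cv2.resize(z,None,fx=f,fy=f,interpolation=cv2.INTER_CUBIC));print(n,u-60,v-50)
"
```

```text
t 9.8 pos [ 0.5052 -0.0975  0.1688] tooly ang 1.7 gap 0.0598 F [-0.1  0.2  0.5] shift mm [-1.  -1.7 -2.2]
side 212 133
```

View pics/g_side.png

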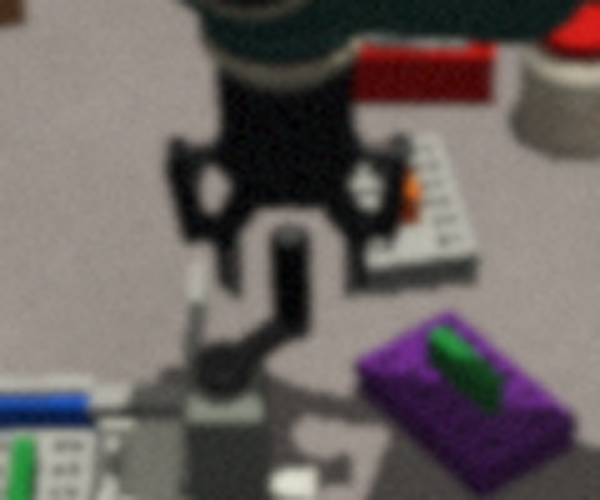

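Emit:
{"method": "send_rows", "body": {"rows": [[1,0,0,-1,0],[1,0,0,0,0],[1,0,0,0,0],[1,0,0,0,0],[1,0,0,0,0]], "newtons": 50}}

```text
t: 10.48
position: [0.506, -0.0977, 0.1711]
tool_rot: [0.697, 0.717, 0.001, 0.001]
ft_force: [9.6, 1.1, 2.5]
finger_gap: 0.0228
```

```bash
python3 -c "
from h import *
to([.5035,-.0985,.171])
print(env.get_obs()['moment'])"
```

```text
t 10.475 pos [ 0.506  -0.0977  0.1711] tooly ang 1.68 gap 0.0228 F [9.6 1.1 2.5] shift mm [-0.7 -2.5  0.1]
[ 0.08420403 -1.30174836  0.03870772]
```

```bash
cat >> h.py <<'E'
TH=np.radians(1.68)
def circ(phis,extra=(0,0)):
    # phis crank angles incl. start; returns tool (x,y) shifts
    P=55*np.array([[np.sin(p+np.radians(225)),np.cos(p+np.radians(225))] for p in phis]); Q=P.round(1)
    return np.diff(Q,axis=0).round(1).tolist()
def st(C=(.5437,-.0581)):
    ob=env.get_obs(); d=ob["position"][:2]-np.array(C); a=(np.arctan2(d[1],d[0])-TH-np.radians(225))%(2*np.pi)
    F=ob["ft_force"][:2]; r=d/np.linalg.norm(d); t=np.array([-r[1],r[0]])
    print("t",round(ob["t"],2),"phi mod",round(a,3),"rad mm",round(1000*np.linalg.norm(d),2),"F radial out",round(F@r,1),"F tang(ccw+)",round(F@t,1),"Fz",round(ob["ft_force"][2],1),"gap",round(ob["finger_gap"],4),"z",ob["position"][2].round(4))
E
python3 -c "
from h import *
st()
print(circ(np.arange(0,1.61,.1)))
print(circ(np.arange(0,10.2,.2)))"
```

```text
t 10.47 phi mod 6.279 rad mm 54.69 F radial out -7.4 F tang(ccw+) 6.2 Fz 2.5 gap 0.0228 z 0.1711
[[-3.7, 4.1], [-3.2, 4.4], [-2.8, 4.7], [-2.4, 5.0], [-1.8, 5.2], [-1.3, 5.4], [-0.7, 5.4], [-0.2, 5.5], [0.4, 5.5], [0.9, 5.4], [1.4, 5.3], [2.0, 5.2], [2.4, 4.9], [3.0, 4.6], [3.4, 4.3], [3.8, 4.0]]
[[-6.9, 8.5], [-5.2, 9.7], [-3.1, 10.6], [-0.9, 10.9], [1.3, 10.9], [3.4, 10.5], [5.4, 9.5], [7.2, 8.3], [8.7, 6.7], [9.8, 4.8], [10.6, 2.8], [11.0, 0.6], [10.9, -1.5], [10.3, -3.7], [9.4, -5.7], [8.1, -7.4], [6.4, -8.9], [4.6, -10.0], [2.5, -10.7], [0.3, -11.0], [-1.9, -10.8], [-4.0, -10.3], [-6.0, -9.2], [-7.7, -7.8], [-9.0, -6.2], [-10.2, -4.3], [-10.7, -2.1], [-11.0, 0.0], [-10.8, 2.2], [-10.1, 4.3], [-9.0, 6.2], [-7.7, 7.9], [-5.9, 9.3], [-3.9, 10.2], [-1.9, 10.8], [0.4, 11.0], [2.5, 10.7], [4.6, 10.0], [6.5, 8.8], [8.1, 7.4], [9.4, 5.7], [10.4, 3.6], [10.8, 1.6], [11.0, -0.7], [10.6, -2.8], [9.8, -4.9], [8.7, -6.8], [7.2, -8.3], [5.3, -9.6], [3.4, -10.4]]
```

Emit:
{"method": "send_rows", "body": {"rows": [[1,0,0.9,0,0],[1,-3.7,4.1,0,0],[1,-3.2,4.4,0,0],[1,-2.8,4.7,0,0],[1,-2.4,5.0,0,0],[1,0,0,0,0]], "newtons": 80}}

```text
t: 11.22
position: [0.5248, -0.1093, 0.1711]
tool_rot: [0.697, 0.717, 0.0, 0.001]
ft_force: [-1.6, 1.6, 8.1]
finger_gap: 0.0225
```

```bash
python3 -c "
from h import *
st()"
```

```text
t 11.22 phi mod 0.403 rad mm 54.58 F radial out -0.9 F tang(ccw+) -2.0 Fz 8.1 gap 0.0225 z 0.1711
```

Emit:
{"method": "send_rows", "body": {"rows": [[1,-3.1,10.6,-0.5,0],[1,-0.9,10.9,0,0],[1,1.3,10.9,0,0],[1,3.4,10.5,0,0],[1,5.4,9.5,0,0],[1,7.2,8.3,0,0],[1,8.7,6.7,0,0],[1,9.8,4.8,0,0]]}}

```text
t: 12.22
position: [0.5961, -0.0755, 0.1712]
tool_rot: [0.697, 0.717, -0.0, 0.0]
ft_force: [-7.7, -2.4, 8.9]
finger_gap: 0.0223
```

```bash
python3 -c "
from h import *
st()"
```

```text
t 12.22 phi mod 2.006 rad mm 55.21 F radial out -6.6 F tang(ccw+) -4.7 Fz 8.9 gap 0.0223 z 0.1712
```

Emit:
{"method": "send_rows", "body": {"rows": [[1,10.6,2.3,-0.5,0],[1,11.0,0.6,0,0],[1,10.9,-1.5,0,0],[1,10.3,-3.7,0,0],[1,9.4,-5.7,0,0],[1,8.1,-7.4,0,0],[1,6.4,-8.9,0,0],[1,4.6,-10.0,0,0]]}}

```text
t: 13.22
position: [0.5594, -0.0048, 0.1713]
tool_rot: [0.697, 0.717, 0.001, 0.001]
ft_force: [3.1, -3.4, 3.9]
finger_gap: 0.0225
```

```bash
python3 -c "
from h import *
st()"
```

```text
t 13.22 phi mod 3.612 rad mm 55.58 F radial out -2.4 F tang(ccw+) -4.0 Fz 3.9 gap 0.0225 z 0.1713
```

Emit:
{"method": "send_rows", "body": {"rows": [[1,2.3,-10.7,0,0],[1,0.3,-11.0,0,0],[1,-1.9,-10.8,0,0],[1,-4.0,-10.3,0,0],[1,-6.0,-9.2,0,0],[1,-7.7,-7.8,0,0],[1,-9.0,-6.2,0,0],[1,-10.2,-4.3,0,0]]}}

```text
t: 14.22
position: [0.4904, -0.0436, 0.1712]
tool_rot: [0.697, 0.717, 0.001, 0.001]
ft_force: [18.3, -0.2, 0.2]
finger_gap: 0.0222
```

```bash
python3 -c "
from h import *
st()"
```

```text
t 14.22 phi mod 5.203 rad mm 55.29 F radial out -17.7 F tang(ccw+) -4.6 Fz 0.2 gap 0.0222 z 0.1712
```

Emit:
{"method": "send_rows", "body": {"rows": [[1,-10.7,-1.3,0,0],[1,-11.0,0.0,0,0],[1,-10.8,2.2,0,0],[1,-10.1,4.3,0,0],[1,-9.0,6.2,0,0],[1,-7.7,7.9,0,0],[1,-5.9,9.3,0,0],[1,-3.9,10.2,0,0]]}}

```text
t: 15.22
position: [0.5303, -0.1111, 0.1711]
tool_rot: [0.697, 0.717, -0.0, -0.001]
ft_force: [-2.4, 4.9, 9.2]
finger_gap: 0.0222
```

```bash
python3 -c "
from h import *
st()
print(circ(np.arange(6.8,7.61,.1)));print(circ(np.arange(7.6,9.4,.05)))"
```

```text
t 15.22 phi mod 0.508 rad mm 54.7 F radial out -4.1 F tang(ccw+) -3.5 Fz 9.2 gap 0.0222 z 0.1711
[[-1.2, 5.4], [-0.7, 5.4], [-0.1, 5.5], [0.5, 5.5], [1.0, 5.4], [1.5, 5.3], [2.0, 5.1], [2.6, 4.9]]
[[1.4, 2.3], [1.6, 2.3], [1.7, 2.1], [1.8, 2.1], [1.9, 2.0], [1.9, 1.9], [2.1, 1.8], [2.2, 1.7], [2.2, 1.6], [2.4, 1.5], [2.3, 1.3], [2.5, 1.3], [2.5, 1.1], [2.6, 1.0], [2.6, 0.8], [2.7, 0.7], [2.6, 0.6], [2.8, 0.5], [2.7, 0.3], [2.7, 0.2], [2.8, 0.0], [2.7, -0.1], [2.8, -0.2], [2.7, -0.4], [2.7, -0.5], [2.7, -0.7], [2.6, -0.7], [2.6, -0.9], [2.6, -1.1], [2.4, -1.1], [2.5, -1.3], [2.3, -1.4], [2.3, -1.5], [2.2, -1.7], [2.2, -1.7], [2.0, -1.9]]
```

Emit:
{"method": "send_rows", "body": {"rows": [[1,-1.2,5.4,-0.5,0],[1,-0.7,5.4,0,0],[1,-0.1,5.5,0,0],[1,0.5,5.5,0,0],[1,1.0,5.3,0,0],[1,1.5,5.0,0,0],[1,2.0,4.8,0,0],[1,2.6,4.6,0,0]]}}

```text
t: 16.23
position: [0.5714, -0.1051, 0.1713]
tool_rot: [0.697, 0.717, -0.001, -0.0]
ft_force: [-1.8, -6.8, 4.2]
finger_gap: 0.0224
```

```bash
python3 -c "
from h import *
st()"
```

```text
t 16.23 phi mod 1.289 rad mm 54.59 F radial out 5.0 F tang(ccw+) -5.0 Fz 4.2 gap 0.0224 z 0.1713
```

Emit:
{"method": "send_rows", "body": {"rows": [[1,1.4,2.3,0,0],[1,1.6,2.3,0,0],[1,1.7,2.1,0,0],[1,1.8,2.1,0,0],[1,1.9,2.0,0,0],[1,1.9,1.9,0,0],[1,0,0,0,0]]}}

```text
t: 17.1
position: [0.5843, -0.0947, 0.1714]
tool_rot: [0.697, 0.717, -0.001, 0.001]
ft_force: [4.0, -7.6, 3.0]
finger_gap: 0.0226
```

```bash
python3 -c "
from h import *
st()"
```

```text
t 17.1 phi mod 1.593 rad mm 54.63 F radial out 8.1 F tang(ccw+) -3.0 Fz 3.0 gap 0.0226 z 0.1714
```

Emit:
{"method": "send_rows", "body": {"rows": [[1,1.9,2.0,0,0],[1,2.2,1.9,0,0],[1,0,0,0,0]]}}

```text
t: 17.48
position: [0.588, -0.0903, 0.1714]
tool_rot: [0.697, 0.717, -0.0, 0.0]
ft_force: [3.7, -6.1, 2.8]
finger_gap: 0.0221
```

```bash
python3 -c "
from h import *
st()"
```

```text
t 17.48 phi mod 1.699 rad mm 54.75 F radial out 6.6 F tang(ccw+) -2.7 Fz 2.8 gap 0.0221 z 0.1714
```

Emit:
{"method": "send_rows", "body": {"rows": [[1,2.1,1.8,0,0],[1,2.3,1.7,0,0],[1,0,0,0,0]]}}

```text
t: 17.85
position: [0.5912, -0.0856, 0.1713]
tool_rot: [0.697, 0.717, -0.0, 0.0]
ft_force: [2.2, -4.8, 3.5]
finger_gap: 0.0223
```

```bash
python3 -c "
from h import *
st()"
```

```text
t 17.85 phi mod 1.802 rad mm 54.87 F radial out 4.3 F tang(ccw+) -3.0 Fz 3.5 gap 0.0223 z 0.1713
```

Emit:
{"method": "send_rows", "body": {"rows": [[1,2.4,1.4,0,0],[1,2.5,1.3,0,0],[1,0,0,0,0]]}}

```text
t: 18.23
position: [0.5938, -0.0805, 0.1713]
tool_rot: [0.697, 0.717, -0.0, 0.0]
ft_force: [2.6, -4.1, 3.3]
finger_gap: 0.0226
```

```bash
python3 -c "
from h import *
st()"
```

```text
t 18.23 phi mod 1.907 rad mm 54.92 F radial out 4.0 F tang(ccw+) -2.7 Fz 3.3 gap 0.0226 z 0.1713
```

Emit:
{"method": "send_rows", "body": {"rows": [[1,2.5,1.2,0,0],[1,2.6,1.1,0,0],[1,0,0,0,0]]}}

```text
t: 18.6
position: [0.596, -0.0752, 0.1713]
tool_rot: [0.697, 0.717, -0.0, -0.0]
ft_force: [-0.0, -3.3, 3.5]
finger_gap: 0.0226
```

```bash
python3 -c "
from h import *
st()"
```

```text
t 18.6 phi mod 2.011 rad mm 55.02 F radial out 1.0 F tang(ccw+) -3.2 Fz 3.5 gap 0.0226 z 0.1713
```

Emit:
{"method": "send_rows", "body": {"rows": [[1,2.6,0.8,0,0],[1,2.7,0.7,0,0],[1,0,0,0,0]]}}

```text
t: 18.98
position: [0.5975, -0.0697, 0.1713]
tool_rot: [0.697, 0.717, -0.0, 0.0]
ft_force: [1.7, -2.9, 4.6]
finger_gap: 0.0222
```

```bash
python3 -c "
from h import *
st()"
```

```text
t 18.98 phi mod 2.114 rad mm 55.05 F radial out 2.3 F tang(ccw+) -2.5 Fz 4.6 gap 0.0222 z 0.1713
```

Emit:
{"method": "send_rows", "body": {"rows": [[1,2.6,0.6,0,0],[1,2.8,0.5,0,0],[1,0,0,0,0]]}}

```text
t: 19.35
position: [0.5985, -0.0642, 0.1713]
tool_rot: [0.697, 0.717, -0.0, -0.0]
ft_force: [1.6, -3.2, 4.5]
finger_gap: 0.0224
```

```bash
python3 -c "
from h import *
st()"
```

```text
t 19.35 phi mod 2.216 rad mm 55.1 F radial out 1.9 F tang(ccw+) -3.0 Fz 4.5 gap 0.0224 z 0.1713
```

Emit:
{"method": "send_rows", "body": {"rows": [[1,2.7,0.3,0,0],[1,2.7,0.2,0,0],[1,0,0,0,0]]}}

```text
t: 19.73
position: [0.5989, -0.0587, 0.1713]
tool_rot: [0.697, 0.717, -0.0, 0.0]
ft_force: [0.0, -4.4, 4.9]
finger_gap: 0.0223
```

```bash
python3 -c "
from h import *
st()"
```

```text
t 19.73 phi mod 2.316 rad mm 55.2 F radial out 0.1 F tang(ccw+) -4.4 Fz 4.9 gap 0.0223 z 0.1713
```

Emit:
{"method": "send_rows", "body": {"rows": [[1,1.4,0,0,0],[1,1.4,0,0,0],[1,0,0,0,0]]}}

```text
t: 20.1
position: [0.5989, -0.0563, 0.1713]
tool_rot: [0.697, 0.717, -0.0, 0.0]
ft_force: [1.5, -8.8, 4.3]
finger_gap: 0.023
```

```bash
python3 -c "
from h import *
st()"
```

```text
t 20.1 phi mod 2.359 rad mm 55.21 F radial out 1.2 F tang(ccw+) -8.9 Fz 4.3 gap 0.023 z 0.1713
```

Emit:
{"method": "send_rows", "body": {"rows": [[1,0.9,0,0,0],[1,0.9,0,0,0],[1,0,0,0,0]]}}

```text
t: 20.48
position: [0.5988, -0.0549, 0.1714]
tool_rot: [0.697, 0.717, -0.0, 0.001]
ft_force: [1.9, -10.5, 4.8]
finger_gap: 0.0221
```

```bash
python3 -c "
from h import *
st()"
```

```text
t 20.48 phi mod 2.386 rad mm 55.22 F radial out 1.2 F tang(ccw+) -10.6 Fz 4.8 gap 0.0221 z 0.1714
```

Emit:
{"method": "send_rows", "body": {"rows": [[1,0.9,-0.1,0,0],[1,0,0,0,0],[1,0,0,0,0],[1,0,0,0,0]]}}

```text
t: 20.98
position: [0.5988, -0.0541, 0.1713]
tool_rot: [0.697, 0.717, -0.0, 0.001]
ft_force: [2.4, -10.1, 3.1]
finger_gap: 0.0219
```

```bash
python3 -c "
from h import *
st()"
```

```text
t 20.98 phi mod 2.399 rad mm 55.21 F radial out 1.7 F tang(ccw+) -10.3 Fz 3.1 gap 0.0219 z 0.1713
```

Emit:
{"method": "send_rows", "body": {"rows": [[1,1.2,-0.1,0,0],[1,0,0,0,0],[1,0,0,0,0],[1,0,0,0,0]]}}

```text
t: 21.48
position: [0.5987, -0.0531, 0.1713]
tool_rot: [0.697, 0.717, -0.001, 0.001]
ft_force: [2.8, -12.8, 2.8]
finger_gap: 0.0225
```

```bash
python3 -c "
from h import *
st()"
```

```text
t 21.48 phi mod 2.418 rad mm 55.21 F radial out 1.7 F tang(ccw+) -13.0 Fz 2.8 gap 0.0225 z 0.1713
```

Right on about 25 N; I'll hold it for a second.

Emit:
{"method": "send_rows", "body": {"rows": [[1,0,0,0,0],[1,0,0,0,0],[1,0,0,0,0],[1,0,0,0,0],[1,0,0,0,0],[1,0,0,0,0],[1,0,0,0,0]]}}

```text
t: 22.35
position: [0.5987, -0.0531, 0.1714]
tool_rot: [0.697, 0.717, -0.0, 0.001]
ft_force: [3.3, -12.4, 2.4]
finger_gap: 0.022
```

```bash
python3 -c "
from h import *
st()
im=env.camera('side'); cv2.imwrite('pics/i.png',im[150:300,120:320,::-1].repeat(3,0).repeat(3,1))
ph=[8.7,8.6]+list(np.arange(8.4,-.01,-.2)); c=circ(ph)
for i in range(0,len(c),8): print(round(ph[i],1),c[i:i+8])"
```

```text
t 22.35 phi mod 2.418 rad mm 55.21 F radial out 2.1 F tang(ccw+) -12.7 Fz 2.4 gap 0.022 z 0.1714
8.7 [[-5.5, 0.1], [-10.8, -1.6], [-10.4, -3.6], [-9.4, -5.7], [-8.1, -7.4], [-6.5, -8.8], [-4.6, -10.0], [-2.5, -10.7]]
7.2 [[-0.4, -11.0], [1.9, -10.8], [3.9, -10.2], [5.9, -9.3], [7.7, -7.9], [9.0, -6.2], [10.1, -4.3], [10.8, -2.2]]
5.6 [[11.0, 0.0], [10.7, 2.1], [10.2, 4.3], [9.0, 6.2], [7.7, 7.8], [6.0, 9.2], [4.0, 10.3], [1.9, 10.8]]
4.0 [[-0.3, 11.0], [-2.5, 10.7], [-4.6, 10.0], [-6.4, 8.9], [-8.1, 7.4], [-9.4, 5.7], [-10.3, 3.7], [-10.9, 1.5]]
2.4 [[-11.0, -0.6], [-10.6, -2.8], [-9.8, -4.8], [-8.7, -6.7], [-7.2, -8.3], [-5.4, -9.5], [-3.4, -10.5], [-1.3, -10.9]]
0.8 [[0.9, -10.9], [3.1, -10.6], [5.2, -9.7], [6.9, -8.5]]
```

View pics/i.png

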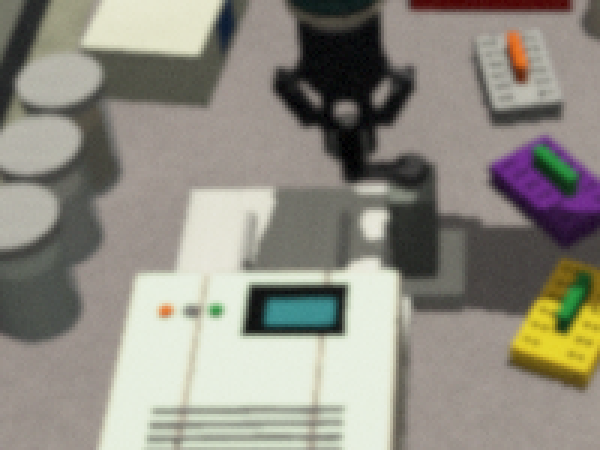

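Emit:
{"method": "send_rows", "body": {"rows": [[1,-3.3,0.1,0,0],[1,-3.3,0,0,0],[1,-10.8,-1.6,0,0],[1,-10.4,-3.6,0,0],[1,-9.4,-5.7,0,0],[1,-8.1,-7.4,0,0],[1,-6.5,-8.8,0,0],[1,-4.6,-10.0,0,0]]}}

```text
t: 23.4
position: [0.5623, -0.1097, 0.1712]
tool_rot: [0.697, 0.717, 0.0, -0.001]
ft_force: [-4.2, 5.8, 5.7]
finger_gap: 0.0223
```

```bash
python3 -c "
from h import *
st()"
```

```text
t 23.4 phi mod 1.102 rad mm 54.85 F radial out -6.9 F tang(ccw+) -2.0 Fz 5.7 gap 0.0223 z 0.1712
```

Emit:
{"method": "send_rows", "body": {"rows": [[1,-2.2,-10.6,0,0],[1,-0.3,-11.0,0,0],[1,1.9,-10.7,0,0],[1,3.9,-10.1,0,0],[1,5.9,-9.2,0,0],[1,7.7,-7.8,0,0],[1,9.0,-6.2,0,0],[1,10.1,-4.3,0,0]]}}

```text
t: 24.4
position: [0.4917, -0.0749, 0.1712]
tool_rot: [0.697, 0.717, -0.0, -0.0]
ft_force: [0.0, 1.4, 4.0]
finger_gap: 0.0223
```

```bash
python3 -c "
from h import *
st()"
```

```text
t 24.4 phi mod 5.782 rad mm 54.68 F radial out -0.5 F tang(ccw+) -1.4 Fz 4.0 gap 0.0223 z 0.1712
```

Emit:
{"method": "send_rows", "body": {"rows": [[1,10.8,-2.2,0,0],[1,11.0,0,0,0],[1,10.7,2.1,0,0],[1,10.2,4.3,0,0],[1,9.0,6.2,0,0],[1,7.7,7.8,0,0],[1,6.0,9.2,0,0],[1,4.0,10.3,0,0]]}}

```text
t: 25.4
position: [0.5288, -0.0047, 0.1713]
tool_rot: [0.697, 0.717, 0.0, 0.0]
ft_force: [2.1, -0.1, 2.0]
finger_gap: 0.0223
```

```bash
python3 -c "
from h import *
st()"
```

```text
t 25.4 phi mod 4.17 rad mm 55.46 F radial out -0.7 F tang(ccw+) -2.0 Fz 2.0 gap 0.0223 z 0.1713
```

4.2→2.6.

Emit:
{"method": "send_rows", "body": {"rows": [[1,1.9,10.8,0,0],[1,-0.3,11.0,0,0],[1,-2.5,10.7,0,0],[1,-4.6,10.0,0,0],[1,-6.4,8.9,0,0],[1,-8.1,7.4,0,0],[1,-9.4,5.7,0,0],[1,-10.3,3.7,0,0]]}}

```text
t: 26.4
position: [0.5973, -0.0437, 0.1713]
tool_rot: [0.697, 0.717, -0.0, -0.0]
ft_force: [-7.5, -3.2, 5.0]
finger_gap: 0.0222
```

```bash
python3 -c "
from h import *
st()"
```

```text
t 26.4 phi mod 2.59 rad mm 55.5 F radial out -8.0 F tang(ccw+) -1.1 Fz 5.0 gap 0.0222 z 0.1713
```

2.6→1.0, with a 0.5 mm inward correction.

Emit:
{"method": "send_rows", "body": {"rows": [[1,-10.9,1.0,0,0],[1,-11.0,-0.6,0,0],[1,-10.6,-2.8,0,0],[1,-9.8,-4.8,0,0],[1,-8.7,-6.7,0,0],[1,-7.2,-8.3,0,0],[1,-5.4,-9.5,0,0],[1,-3.4,-10.5,0,0]]}}

```text
t: 27.4
position: [0.5562, -0.1113, 0.1713]
tool_rot: [0.697, 0.717, -0.0, -0.0]
ft_force: [-0.8, -0.5, 3.1]
finger_gap: 0.0221
```

```bash
python3 -c "
from h import *
st()
print(circ(np.arange(.4,-.01,-.1)))"
```

```text
t 27.4 phi mod 0.987 rad mm 54.62 F radial out 0.3 F tang(ccw+) -0.9 Fz 3.1 gap 0.0221 z 0.1713
[[2.4, -5.0], [2.8, -4.7], [3.2, -4.4], [3.7, -4.1]]
```

Emit:
{"method": "send_rows", "body": {"rows": [[1,-1.3,-10.9,0,0],[1,0.9,-10.9,0,0],[1,3.1,-10.6,0,0],[1,2.4,-5.0,0,0],[1,2.8,-4.7,0,0],[1,3.2,-4.4,0,0],[1,0,0,0,0]]}}

```text
t: 28.28
position: [0.51, -0.1009, 0.1712]
tool_rot: [0.697, 0.717, -0.0, -0.0]
ft_force: [-2.9, 0.3, 3.2]
finger_gap: 0.0221
```

```bash
python3 -c "
from h import *
st()
to([.5062,-.098,.17])"
```

```text
t 28.27 phi mod 0.09 rad mm 54.49 F radial out 1.5 F tang(ccw+) -2.4 Fz 3.2 gap 0.0221 z 0.1712
t 28.275 pos [ 0.51   -0.1009  0.1712] tooly ang 1.69 gap 0.0221 F [-2.9  0.3  3.2] shift mm [ 3.  -3.7  1.2]
```

Emit:
{"method": "send_rows", "body": {"rows": [[1,1.7,-1.8,0,0],[1,1.7,-1.8,0,0],[1,0,0,0,0]]}}

```text
t: 28.65
position: [0.5064, -0.0978, 0.1713]
tool_rot: [0.697, 0.717, -0.0, -0.0]
ft_force: [-3.7, -0.5, 3.9]
finger_gap: 0.0223
```

```bash
python3 -c "
from h import *
st()
to([.5062,-.098,.17])"
```

```text
t 28.65 phi mod 0.003 rad mm 54.48 F radial out 2.9 F tang(ccw+) -2.4 Fz 3.9 gap 0.0223 z 0.1713
t 28.65 pos [ 0.5064 -0.0978  0.1713] tooly ang 1.67 gap 0.0223 F [-3.7 -0.5  3.9] shift mm [-0.1 -0.2  1.3]
```

Emit:
{"method": "send_rows", "body": {"rows": [[0.2,0,0,0,0],[-0.4,0,0,0,0],[-0.4,0,0,0,0],[-0.4,0,0,0,0],[-0.4,0,0,-30,0],[-0.4,0,0,-50,0],[-0.4,0,0,-50,0],[-0.4,0,0,-20,0]]}}

```text
t: 29.65
position: [0.5069, -0.0981, 0.3244]
tool_rot: [0.697, 0.717, 0.001, 0.002]
ft_force: [-0.0, -0.1, 0.2]
finger_gap: 0.0596
```

Emit:
{"method": "send_rows", "body": {"rows": [[-0.4,-25,-25,0,0],[-0.4,-40,-40,0,0],[-0.4,-40,-40,0,0],[-0.4,-40,-40,0,0],[-0.4,-30,0,0,0],[-0.4,0,0,0,0],[-0.4,0,0,0,0]]}}

```text
t: 30.52
position: [0.3668, -0.2767, 0.3208]
tool_rot: [0.697, 0.717, 0.0, -0.0]
ft_force: [-0.1, -0.5, -0.9]
finger_gap: 0.0597
```

```bash
python3 -c "
from h import *
to([.5062,-.098,.17])
for n in('top','side'):
    im=env.camera(n);cv2.imwrite('pics/j_%s.png'%n,im[:,:,::-1]); z=im[90:260,130:410] if n=='top' else im[150:350,140:340]; cv2.imwrite('pics/jz_%s.png'%n,cv2.resize(z[:,:,::-1],None,fx=2.8,fy=2.8,interpolation=cv2.INTER_CUBIC))
"
```

```text
t 30.525 pos [ 0.3668 -0.2767  0.3208] tooly ang 1.67 gap 0.0597 F [-0.1 -0.5 -0.9] shift mm [174.5 144.6 150.9]
```

View pics/jz_top.png

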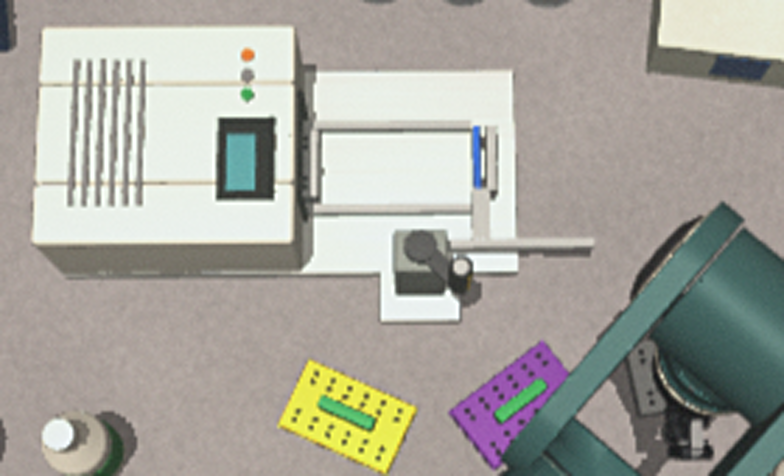

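View pics/jz_side.png

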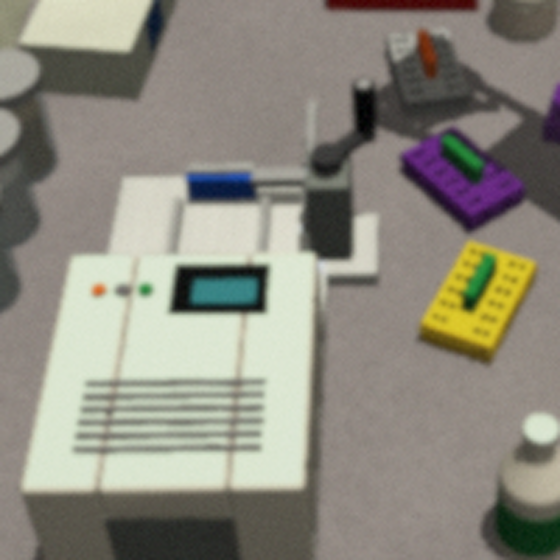

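```bash
python3 -c "
from h import *
print(pl('top',(244.1,146.5),.052)); print(env.finish_job())"
```

```text
[0.66855467 0.05558345 0.052     ]
the job is handed in; nothing more can be done
None
```

The green-grip cassette is in the slot, the crank is back at rest with the sleeve released, and the job is handed in after about 30.5 s of the 66 s allowed. `finish_job` gives no verdict, so what follows rests on my own readings.

- **Placing:** I set the cassette down between the rails at about y = -12 mm. There was a brief side force of about 6 N just before I released it. The picture afterwards showed it flat, with similar gaps on both sides.
- **Winding:** I wound the crank with the sleeve held at a grip of 80 N. The stop came at about 8.6 rad, inside the expected 8.0 to 9.0 rad.
- **Pressing home:** I held about 12.5 to 13 N along the circle at the sleeve for just over a second, which is roughly 25 to 26 N at the pusher. That pusher force comes from the wrist force and crank angle; I had no direct reading of it.
- **Winding back:** I wound back until the measured crank angle was about 0.003 rad, then let go and moved the arm clear.

**Last checks:** In the final pictures the crank and pusher match how they started. The cassette's rear end just shows at the slot, at about y = 80 to 85 mm in the steriliser's frame. That puts its origin at about 145 to 150 mm, within the 135 to 155 mm expected at the stop. Its centre line is off by no more than about 3 mm, which is as fine as the camera can tell.

I saw nothing else moved in the final views, though the arm partly hid the spare cassette from the top camera. One reading disagreed slightly: the sideways force on the sleeve reached about 18 N at one point of the circle, because my path there was 1 to 2 mm off. I corrected it as I went.

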